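Peel the stuck top sample tray off its nest and present it to the code reader

ROBOT

A 6-joint arm with a two-finger parallel gripper is mounted at the origin on the work surface. World frame = base frame: x ahead of the robot, y to its left, z up, the work surface at z = 0. Lengths are in m, angles in rad, forces in N, time in s.
With the tool pointing down it reaches from about 0.35 to 0.85 m from the base axis. Payload 8.1 kg.
Tool frame: the origin (TCP) lies on the centre line of the jaws, within the pads' length; the fingertips stand 8 mm ahead of it and the grasp point (between the pads) lies 11 mm behind it (tip_reach is the distance from the TCP to the fingertips, in m); z points along the fingers, y is the line along which they close (so a half turn about z gives the same grasp; the last joint's range is limited). The gripper opens to 93 mm and grips with 3 to 60 N. Pads are 15 mm wide; open, the fingers measure 128 mm over their backs; the gripper's body (75 mm by 188 mm) begins 65 mm behind the grasp point.
Start: joints at [-1.281, 0.13, 1.488, -0, 1.523, -0.085], TCP at [0.22, -0.558, 0.203] pointing down, gripper open.
Joint ranges: [-2.96, 2.96], [-0.89, 2.26], [0.02, 2.5], [-1.34, 4.48], [0, 2.73], [-2.66, 2.66]. Speed limits (rad/s): [2.39, 2.39, 2.79, 3.14, 3.14, 3.14].

INTERFACE

Orientations are given as a 3x3 rotation matrix whose columns are the frame's x, y, z axes.
In Python, from plant import get_state, get_image, camera_info, sign_off, tip_reach gives the robot as it stands. The module is installed in compiled form; this text tells all that it offers.
- The arm moves only by the shell command python3 -m creep 'ROWS'. ROWS is JSON, a list of rows, each a list of 7 numbers: the closure, from -1 (fully open) to 1 (shut), so that 0 is half open, then the shift along the tool's x, y, z in cm, then the turn, a rotation vector about the tool's x, y, z in degrees. A call has 1 to 12 rows; each row shifts and turns the commanded pose from where the row before left it, along the tool's axes as they then stand; what a row does not reach is not made up. A row lasts 1/10 s, in which the tool goes at most 50 mm and 8.59 degrees, less where a joint would pass 70% of its speed; a pose out of reach is approached as far as the arm can. A call is refused whole if a number of a shift passes 5 or a number of a turn 8.59, either way. A call with a gripper value outside its range is refused whole. The fingers move at their own pace and stop on an object; the grip force is fixed at half the most. Time passes only in rows, so rows that do not move let the fingers close. It gives the time, the measured TCP pose, the force, the opening and the grip force at its end, in the units of the state.
- get_state(): the state, without advancing time (a new reading comes with each control period).
- get_image(name): name is "scene" or "top"; returns the picture (400x640x3 uint8, red, green, blue); there is no depth.
- camera_info(name): a dict with "camera_matrix" (3x3 intrinsics, pixels), "R" (3x3) and "t" (3): a world point X has camera coordinates R X + t. Camera axes: x right, y down, z forward; pixel columns grow to the right and rows downward; lengths in m; the calibration is good to about 2 mm. A picture is of the moment at which its call begins. camera_info takes no time and is no camera call.
- sign_off(): hands the job in; it is judged then, once.
The state is a dict: "time": time; "joint_pos": joint angles; "joint_velocities": joint speeds; "effort": joint torques, N m; "tcp_pos": TCP position; "tcp_rot": TCP orientation; "wrist_force": force on the tool from outside, world axes, zero at the start; "ft_torque": the same for the moment, N m; "width": opening from 0.0 (shut) to 1.0 (fully open); "gripper_force": force on a finger pad.
Only numpy, scipy, OpenCV 4.12 (cv2) and the standard library are available. Lean on these libraries where they do the work, as an engineer would, in place of code of your own. Each camera call takes 0.05 s, during which the arm holds its last target. There are 200 camera calls.

TASK

Two formed sample trays are stuck together, nested in a steel pan. Take the upper tray by its upright corner tab and peel it off: lift that corner first while the opposite corner still rests in the nest, leaving the lower tray and the pan standing where they are, and do not disturb the other things on the table. Then present the upper tray to the code reader, holding it steady, level and centred about 10 cm above the reader's window, and finish while still holding it there.

Things in the scene. Friction and masses are not known exactly. Their poses are not given: they have to be found in the camera images.
- tray_tab (a point): centre (half-way up) of the upper tray's upright grip fin, the part to grasp: 8 mm thick along the tray's y, 22 mm long along its x, 34 mm tall above the rim. In the nest its foot is 39.5 mm and its top 73.5 mm above the table. Fingers go on its two broad faces; at its foot a flat ear stands out 7 mm beyond each face. Axes as the tray's
- tray_mid (a point): centre of the white upper tray, 13 mm above its underside; x along the 140 mm side, z up. Floor 100 x 70 mm, flared walls, rim 140 x 110 mm, its top 26.5 mm above the underside. The tab stands on an ear at the +x +y corner, 90 mm along x and 41 mm along y from the centre
- tray_far (a point): corner of the upper tray's floor (-x -y) diagonally opposite its tab, on the underside, 13 mm above the table in the nest, 50 mm and 35 mm from the tray's centre. When the tab is lifted the tray pivots on its short floor edge (-x end, along y) through this corner; tipping it 0.2 to 0.25 rad about that edge frees it from both clips
- lower_tab (a point): centre of the lower tray's fin, same shape but at the diagonally opposite corner and 10 mm lower than the upper tray's: leave it alone
- stack_mid (a point): centre of the steel pan, 15 mm above the table. Pan 132 x 102 mm, 18 mm high, lower tray fast in it, about 0.44 kg, loose. Two rubber-faced spring clips on its long sides, 30 mm from the middle towards the end away from the tab, cling to the upper tray's rim, 3 to 4 N each, until it has risen 3 mm there. Pulled straight up, pan and lower tray may come along
- reader_window (a point): centre of the dark glass window on top of the code reader, 40 mm above the table; z up. The reader is a grey box 150 x 150 x 40 mm fixed to the table
- dish: bystander: clear flat dish, 94 mm across, 16 mm high; origin under its centre
- marker: bystander: black marker pen lying flat, 125 x 13 x 13 mm; origin under its centre
- bottle: bystander: amber bottle, 68 mm across, 160 mm high; origin under its centre
- jar: bystander: clear jar with lid, 80 mm across, 110 mm high; origin under its centre
- tray: the upper tray; origin under the middle of its floor, z up
- stack: the steel pan with the lower tray in it, one solid; origin under the pan's middle, z up; the upper tray's underside starts 13 mm above this origin
- reader: the code reader; origin under its middle
There are look-alikes about, which are no part of the job. What is shaped like the tray but pink is not meant.

How it is judged:
On the way, in this order (a step that is already met when the one before it is completed fails the run):
1. the upper tray is tipped up by its tab corner while the opposite corner still rests in the nest (angle between tray's own z axis and vertical above 0.09 rad and z of tray_far in the frame of stack below 0.021 m and horizontal distance between tray_mid and stack_mid below 0.025 m and angle between stack's own z axis and vertical below 0.06 rad and z of tray_tab in the frame of stack above 0.066 m), for 0.1 s.
2. the upper tray is off the nest, held by the fingers (z of tray_far in the frame of stack above 0.035 m and contact force between tray and stack below 0.05 N and contact force between the fingers and tray above 0.5 N), for 0.1 s.
At the end, for the whole second after the job is handed in: The upper tray is held still by the fingers alone, its centre within 35 mm horizontally of the reader window's centre and 60 to 145 mm above it, level within 0.22 rad; the pan with the lower tray stands flat on the table within 30 mm of where it was (horizontal distance between tray_mid and reader_window below 0.035 m and z of tray_mid in the frame of reader_window between 0.06 and 0.145 m and angle between tray's own z axis and vertical below 0.22 rad and linear speed of tray below 0.03 m/s and angular speed of tray below 0.3 rad/s and contact force between the fingers and tray above 0.5 N and contact force between tray and reader below 0.05 N and contact force between tray and stack below 0.05 N and distance of stack_mid from where it was at the start of the episode below 0.03 m and angle between stack's own z axis and vertical below 0.05 rad); the arm keeps its last pose, push and grip.
It fails at once if the pan and lower tray are lifted, tipped or dragged away (more than 30 mm or 0.25 rad) (distance of stack_mid from where it was at the start of the episode above 0.03 m or angle between stack's own z axis and vertical above 0.25 rad).
It fails at once if another thing on the table is shoved more than 40 mm or knocked over (distance of any of dish, marker, bottle, jar from where it was at the start of the episode above 0.04 m or angle between any of bottle, jar's own z axis and vertical above 0.6 rad).
It also fails if it takes over 48 s, if anything falls off the work surface, if the arm or the gripper's body presses on something with over 40 N, if the wrist force passes 120 N, or if a joint passes its speed limit or range.

## Working session

There is one attempt and no reset: what is moved stays moved. The work goes in short steps, Python scripts to look and compute and a shell command to move; the robot and the scene stay as the last step left them, time stands still between calls to the robot, and variables do not carry over. Pictures are saved under pics/ and viewed, at most 13 in all, crops included, and the job is handed in when it is done.

```bash
mkdir -p pics; python3 - <<'E'
from plant import *
import cv2,numpy as np
for n in ("scene","top"):
    im=get_image(n); cv2.imwrite(f"pics/{n}0.png",im[:,:,::-1]); c=camera_info(n); print(n,{k:np.round(v,3).tolist() for k,v in c.items()})
s=get_state(); print(s["time"],np.round(s["tcp_rot"],3).tolist(),s["tcp_pos"],tip_reach)
E
```

```text
scene {'camera_matrix': [[371.774, 0.0, 322.462], [0.0, 371.774, 201.723], [0.0, 0.0, 1.0]], 'R': [[-0.163, 0.986, 0.017], [0.741, 0.134, -0.658], [-0.652, -0.095, -0.753]], 't': [0.075, -0.342, 1.169]}
top {'camera_matrix': [[510.229, 0.0, 314.736], [0.0, 510.229, 199.191], [0.0, 0.0, 1.0]], 'R': [[0.023, -1.0, 0.009], [-0.997, -0.024, -0.079], [0.079, -0.008, -0.997]], 't': [-0.013, 0.491, 1.305]}
0.1 [[0.931, 0.366, -0.0], [0.366, -0.931, 0.002], [0.0, -0.002, -1.0]] [ 0.21954    -0.55781319  0.20207349] 0.008
```

View pics/top0.png

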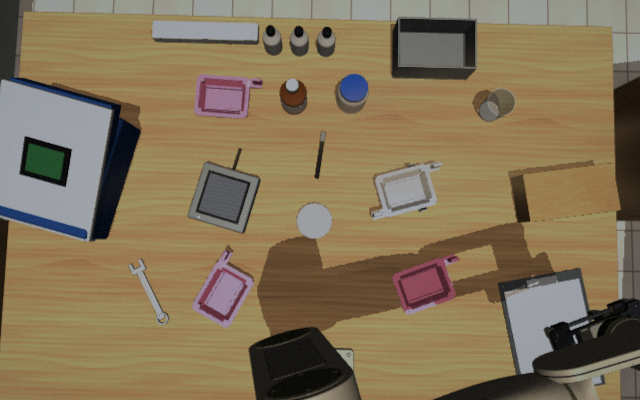

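View pics/scene0.png

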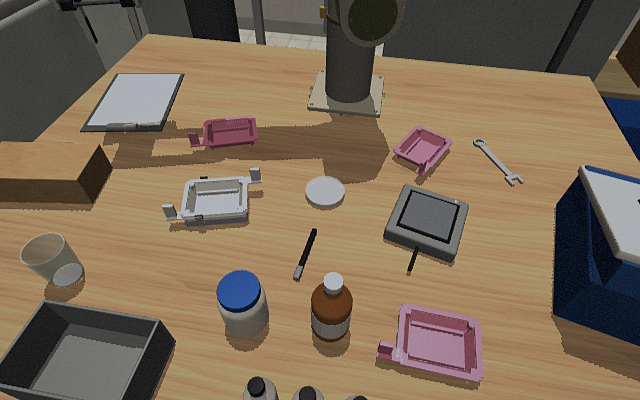

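The white stack is at top (405,190), with fins near (435,166) and (377,212). The reader is at (224,196). I'll enlarge both views to tell upper from lower fin.

```bash
python3 - <<'E'
import cv2,numpy as np
a=cv2.imread("pics/top0.png")[150:230,355:455]; b=cv2.imread("pics/scene0.png")[155:235,155:270]
a=cv2.resize(a,None,fx=6,fy=6,interpolation=cv2.INTER_CUBIC); b=cv2.resize(b,None,fx=6,fy=6,interpolation=cv2.INTER_CUBIC)
cv2.imwrite("pics/ca.png",a);cv2.imwrite("pics/cb.png",b)
E
```

```text
(no output)
```

View pics/ca.png

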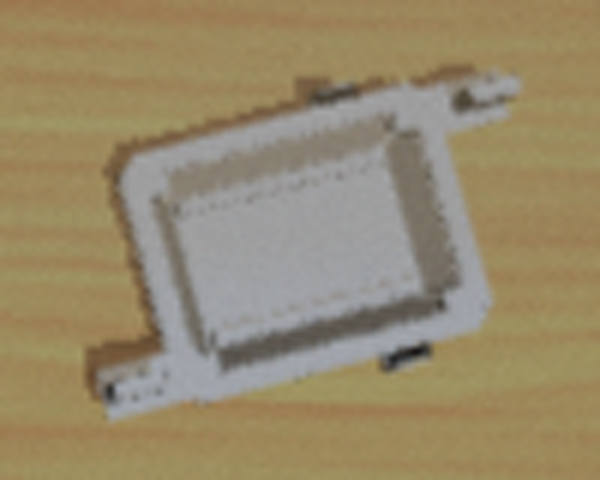

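View pics/cb.png

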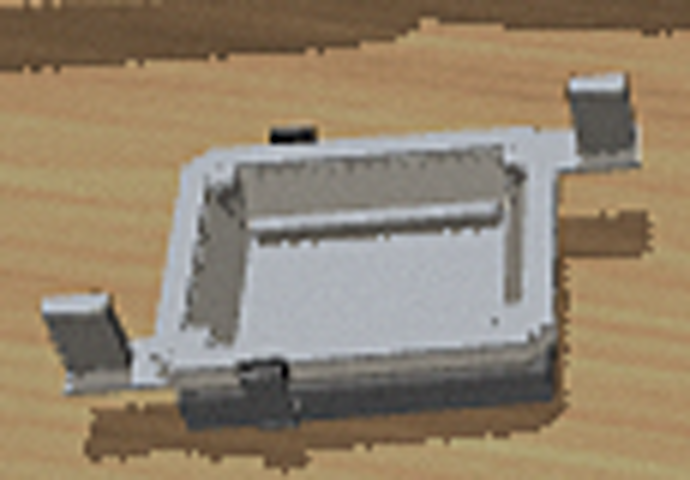

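Clips lie right of the rim's middle in the top view, so the upper tray's tab is the left one in the top view (right one, nearer the robot, in the scene view at about (255,169)). The other fin's top is at (168,205). Next I measure.

```bash
cat > h.py <<'E'
from plant import *
import numpy as np, cv2
from scipy.spatial.transform import Rotation as Ro
def bp(n,uv,z):
    c=camera_info(n); R=np.array(c["R"]);t=np.array(c["t"]);K=np.array(c["camera_matrix"])
    o=-R.T@t; d=R.T@np.linalg.solve(K,[uv[0],uv[1],1.]); return o+d*(z-o[2])/d[2]
def pj(n,X):
    c=camera_info(n); p=np.array(c["camera_matrix"])@(np.array(c["R"])@X+np.array(c["t"])); return p[:2]/p[2]
E
python3 - <<'E'
from h import *
S=lambda x,y:(155+x/6-.4,155+y/6-.4); T=lambda x,y:(355+x/6-.4,150+y/6-.4)
for zu,zl in((.0735,.0635),(.0635,.0735)):
    u=bp("scene",S(598,85),zu); l=bp("scene",S(77,303),zl)
    d=u-l; m=(u+l)/2; print(u,l,np.hypot(*d[:2]),"yaw",np.degrees(np.arctan2(d[1],d[0])-np.arctan2(41,90)),"mid",m)
# top: rim lines
for z in(.0395,):
    c=[bp("top",T(*p),z) for p in((120,170),(410,85),(490,310),(205,397))]
    for q in c: print(q)
    A,B=bp("top",T(140,160),z),bp("top",T(405,88),z); print("yaw top edge",np.degrees(np.arctan2(*(A-B)[[1,0]])))
    A,B=bp("top",T(205,397),z),bp("top",T(475,330),z); print("yaw bot edge",np.degrees(np.arctan2(*(A-B)[[1,0]])))
print("top left fin end", bp("top",T(110,390),.0565))
print("reader", [bp("top",p,.04) for p in((207,164),(259,180),(241,230),(189,214))], np.mean([bp("top",p,.04) for p in((207,164),(259,180),(241,230),(189,214))],0), bp("top",(224,195),.04))
print("reader scene window",np.mean([bp("scene",p,.04) for p in((412,189),(467,200),(450,246),(387,230))],0),np.mean([bp("scene",p,.04) for p in((413,190),(462,201),(444,241),(392,227))],0))
print("dish",bp("top",(314,220),.016),"marker",bp("top",(320,155),.013))
E
```

```text
[ 0.45611022 -0.15625485  0.0735    ] [ 0.5832067  -0.30608067  0.0635    ] 0.19647211063734174 yaw 105.81587197397171 mid [ 0.51965846 -0.23116776  0.0685    ]
[ 0.44625172 -0.16038416  0.0635    ] [ 0.59074246 -0.29948037  0.0735    ] 0.20056253102680896 yaw 111.59787493520116 mid [ 0.51849709 -0.22993227  0.0685    ]
[ 0.54761569 -0.15420917  0.0395    ]
[ 0.58733101 -0.27830791  0.0395    ]
[ 0.49126565 -0.31310509  0.0395    ]
[ 0.45126715 -0.19173106  0.0395    ]
yaw top edge 106.61397963424263
yaw bot edge 105.22105964911847
top left fin end [ 0.45242125 -0.14914693  0.0565    ]
reader [array([0.57318173, 0.27648256, 0.04      ]), array([0.5351139 , 0.14201114, 0.04      ]), array([0.406314  , 0.18364276, 0.04      ]), array([0.44387864, 0.31709197, 0.04      ])] [0.48962207 0.22980711 0.04      ] [0.4944665  0.23002836 0.04      ]
reader scene window [0.49345181 0.23626813 0.04      ] [0.49040066 0.23366703 0.04      ]
dish [ 0.43693568 -0.00129624  0.016     ] marker [ 0.60809335 -0.01315046  0.013     ]
```

The measurement fits: upper tray centre ≈ (0.519,-0.233), yaw ≈ 106°, tab ≈ (0.455,-0.157). The reader is at about (0.491,0.232). I turn the tool first, then go above the tab.

```bash
python3 -m creep '[[0,0,0,0,0,0,-7.7],[0,0,0,0,0,0,-7.7],[0,0,0,0,0,0,-7.7],[0,0,0,0,0,0,-7.7],[0,0,0,0,0,0,-7.7],[0,0,0,0,0,0,-7.7],[0,0,0,0,0,0,-7.7],[0,0,0,0,0,0,-7.7],[0,0,0,0,0,0,-7.7],[0,0,0,0,0,0,-7.7],[0,0,0,0,0,0,-7.5],[0,0,0,0,0,0,0]]'
python3 -m creep '[[0,3.2,3.37,0,0,0,0],[0,3.2,3.37,0,0,0,0],[0,3.2,3.37,0,0,0,0],[0,3.2,3.37,0,0,0,0],[0,3.2,3.37,0,0,0,0],[0,3.2,3.37,0,0,0,0],[0,3.2,3.37,0,0,0,0],[0,3.2,3.37,0,0,0,0],[0,3.2,3.37,0,0,0,0],[0,3.2,3.37,0,0,0,0],[0,0,0,0,0,0,0],[0,0,0,0,0,0,0]]'
cat > left.py <<'E'
from h import *
s=get_state(); R=np.array(s["tcp_rot"]); p=np.array(s["tcp_pos"])
a=np.radians(106); x=np.array([np.cos(a),np.sin(a),0]); y=np.array([x[1],-x[0],0]); Rt=np.c_[x,y,[0,0,-1]]
tgt=np.array([.4555,-.157,.051])
print("t",s["time"],"p",p,"shift cm",R.T@(tgt-p)*100,"turn",Ro.from_matrix(R.T@Rt).as_rotvec(degrees=True),"w",s["width"],"F",s["wrist_force"])
E
python3 left.py
```

```text
time: 1.3
tcp_pos: [0.2196, -0.558, 0.2025]
tcp_rot: [[-0.277, 0.961, -0.0], [0.961, 0.277, 0.001], [0.001, -0.0, -1.0]]
wrist_force: [-0.2, 0.0, -0.6]
width: 0.496
gripper_force: 0.0
time: 2.5
tcp_pos: [0.4557, -0.1571, 0.2028]
tcp_rot: [[-0.275, 0.961, -0.001], [0.961, 0.275, -0.0], [0.0, -0.001, -1.0]]
wrist_force: [0.3, 0.6, -0.1]
width: 0.499
gripper_force: 0.0
t 2.5 p [ 0.45573105 -0.15705773  0.202805  ] shift cm [ 1.13048128e-02 -1.12867040e-02  1.51805107e+01] turn [-0.0352399  -0.00228613 -0.02480137] w 0.4986400748539965 F [ 0.30866004  0.57980782 -0.05356234]
```

```bash
python3 -m creep '[[0,0,0,2.5,0,0,0],[0,0,0,2.5,0,0,0],[0,0,0,2.5,0,0,0],[0,0,0,2.5,0,0,0],[0,0,0,0,0,0,0]]'
python3 - <<'E'
from h import *
a=get_image("top")[150:250,340:440,::-1]; b=get_image("scene")[120:220,200:300,::-1]
im=np.hstack([cv2.resize(q,(400,400),interpolation=cv2.INTER_CUBIC) for q in(a,b)]); cv2.imwrite("pics/pre.png",im)
E
```

```text
time: 3.0
tcp_pos: [0.4521, -0.1583, 0.0992]
tcp_rot: [[-0.271, 0.963, -0.006], [0.963, 0.271, 0.003], [0.004, -0.006, -1.0]]
wrist_force: [-0.8, 0.5, -0.2]
width: 0.501
gripper_force: 0.0
```

View pics/pre.png

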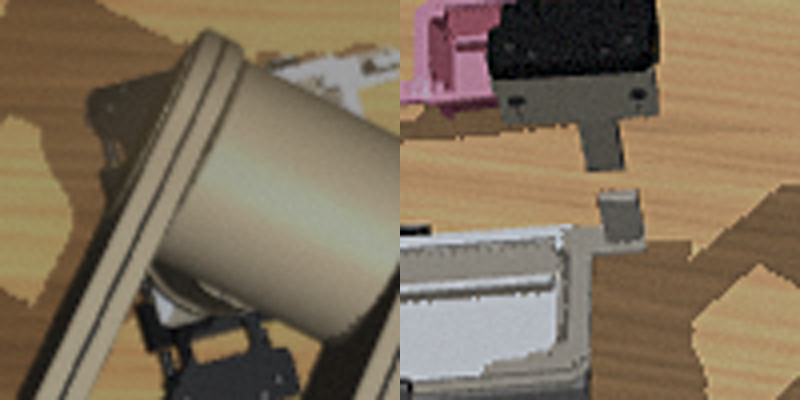

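```bash
python3 left.py; python3 - <<'E'
from h import *
s=get_state();p=np.array(s["tcp_pos"]);R=np.array(s["tcp_rot"])
for w in (.023,.040): print(pj("scene",p+R@[0,w,.008]))
print("fin top pred",pj("scene",np.array([.4555,-.157,.0735])))
E
```

```text
t 3.1 p [ 0.45481496 -0.15898296  0.10319563] shift cm [0.16942389 0.12508759 5.21953093] turn [-0.05660485 -0.02989327 -0.19389704] w 0.5012013456539312 F [0.59643848 0.00623282 0.4634397 ]
[251.9043292  168.28088253]
[251.8068206  173.81005647]
fin top pred [254.02107564 168.53865722]
```

The finger tip in the scene crop sits about 6 px higher than I predicted, while the fin matches. I'll check with a marked enlargement before going down.

```bash
python3 - <<'E'
from h import *
im=get_image("scene")[:,:,::-1]; s=get_state();p=np.array(s["tcp_pos"]);R=np.array(s["tcp_rot"])
x0,y0,f=215,115,8
c=cv2.resize(im[y0:y0+75,x0:x0+80],None,fx=f,fy=f,interpolation=cv2.INTER_NEAREST)
def mark(X,col):
    u=pj("scene",X); cv2.circle(c,tuple(int(v) for v in ((u-[x0,y0]+.5)*f)),4,col,-1)
for z in (-.05,-.011,.008):
    for w,col in((0,(0,0,255)),(.023,(0,255,0)),(.040,(255,0,0)),(-.023,(0,255,255))): mark(p+R@[0,w,z],col)
for d in (-.011,.011): mark(np.array([.4555,-.157,.0735])+R@[d,0,0],(255,0,255))
cv2.imwrite("pics/mk.png",c); print(p,s["width"])
E
```

```text
[ 0.4557452  -0.15911977  0.10423299] 0.5017803819105582
```

View pics/mk.png

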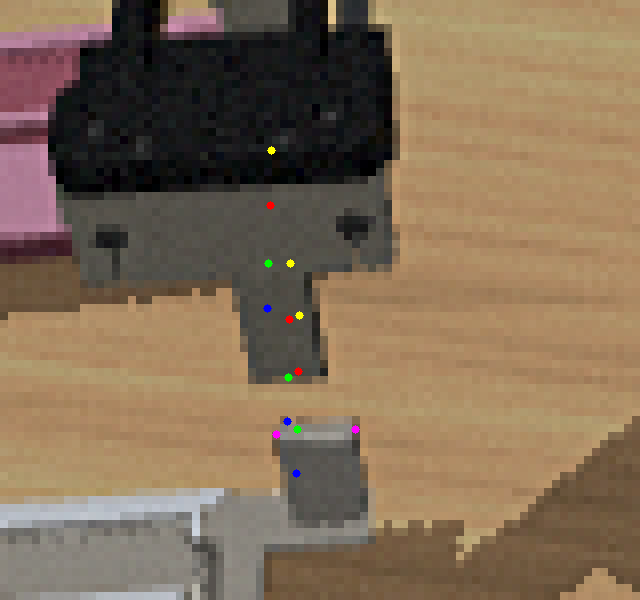

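```bash
cat > prof.py <<'E'
from h import *
im=get_image("scene").astype(int); s=get_state()
print(np.round(s["tcp_pos"],4),s["width"]); print([int(v) for v in im[140:185,251,0]-im[140:185,251,2]])
E
python3 -c "
from h import *
print(pj('scene',np.zeros(3)),pj('top',np.zeros(3)))"
python3 prof.py
python3 -m creep '[[-1,0,0,0,0,0,0],[-1,0,0,0,0,0,0],[-1,0,0,0,0,0,0],[-1,0,0,0,0,0,0],[-1,0,0,0,0,0,0]]'|tail -2; python3 prof.py
python3 -m creep '[[0.7,0,0,0,0,0,0],[0.7,0,0,0,0,0,0],[0.7,0,0,0,0,0,0],[0.7,0,0,0,0,0,0],[0.7,0,0,0,0,0,0],[0.7,0,0,0,0,0,0],[0.7,0,0,0,0,0,0],[0.7,0,0,0,0,0,0]]'|tail -2; python3 prof.py
```

```text
[346.27654422  92.87300796] [309.51708215 391.05013328]
[ 0.4563 -0.1591  0.1048] 0.497312596161186
[11, 10, 10, 9, 11, 11, 7, 13, 11, 9, 8, 8, 10, 11, 7, 8, 7, 10, 8, 10, 9, 1, 34, 72, 67, 69, 77, 67, 15, 7, 6, 6, 5, 3, 2, 2, 5, 5, 10, 9, 12, 11, 9, 12, 43]
width: 0.879
gripper_force: 0.0
[ 0.4556 -0.1579  0.1031] 0.9260277786780514
[7, 9, 10, 8, 10, 8, 11, 9, 9, 12, 7, 10, 9, 9, 9, 9, 8, 11, 9, 10, 10, 6, 10, 8, 10, 7, 11, 12, 10, 12, 8, 4, 2, 4, 3, 2, 5, 5, 10, 10, 9, 13, 10, 9, 41]
width: 0.337
gripper_force: 0.0
[ 0.4556 -0.1579  0.103 ] 0.2914877910625374
[10, 12, 8, 12, 10, 11, 11, 8, 11, 13, 8, 9, 9, 11, 8, 12, 9, 9, 9, 2, 35, 72, 76, 73, 66, 71, 78, 66, 15, 6, 6, 4, 3, 6, 4, 3, 2, 8, 12, 13, 10, 12, 11, 13, 43]
```

The fingertip looks about 17 mm higher (or offset along the closing line) than the pose says. I'll go down slowly with the jaws wide, watching force, and look again.

```bash
python3 left.py; python3 -m creep '[[-1,0,0,0.5,0,0,0],[-1,0.1,0,1,0,0,0],[-1,0,0,1,0,0,0],[-1,0,0,1,0,0,0],[-1,0,0,1,0,0,0],[-1,0,0,0.5,0,0,0],[-1,0,0,0,0,0,0],[-1,0,0,0,0,0,0]]'; python3 left.py
python3 - <<'E'
from h import *
im=get_image("scene")[:,:,::-1]; t=get_image("top")[:,:,::-1].copy(); s=get_state();p=np.array(s["tcp_pos"]);R=np.array(s["tcp_rot"])
def crop(n,im,x0,y0,w,h,f):
    c=cv2.resize(im[y0:y0+h,x0:x0+w],None,fx=f,fy=f,interpolation=cv2.INTER_NEAREST)
    for wd,col in((0,(0,0,255)),(.046,(0,255,0)),(-.046,(0,255,255))):
        for z in(-.05,.008):
            u=pj(n,p+R@[0,wd,z]); cv2.circle(c,tuple(int(v) for v in ((u-[x0,y0]+.5)*f)),3,col,-1)
    return c
cv2.imwrite("pics/dn.png",np.hstack([crop("scene",im,215,120,70,70,5),crop("top",t,340,170,70,70,5)]))
E
```

```text
t 4.6 p [ 0.45560329 -0.15793732  0.10303768] shift cm [0.09277268 0.01577357 5.20377175] turn [ 0.00105164 -0.00200767 -0.02347464] w 0.2914877910625374 F [1.02455233 0.25512377 0.84450267]
time: 5.4
tcp_pos: [0.4554, -0.157, 0.0531]
tcp_rot: [[-0.275, 0.961, -0.0], [0.961, 0.275, 0.0], [0.0, -0.0, -1.0]]
wrist_force: [0.7, -0.2, 0.5]
width: 0.928
gripper_force: 0.0
t 5.4 p [ 0.45539174 -0.1570298   0.05310266] shift cm [-1.18345023e-04  1.12382770e-02  2.10265237e-01] turn [-0.00286501 -0.00109881 -0.02425608] w 0.928435965536085 F [ 0.66364262 -0.20859345  0.46692243]
```

View pics/dn.png

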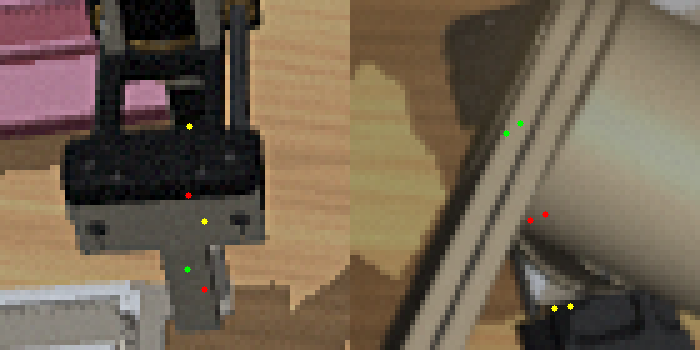

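The fingers straddle the fin (finger bottom at crop (195,328), fin edge visible behind it at (222,275)), and no contact force shows. I'll close in stages, watching the side force.

```bash
python3 -m creep '[[0,0,0,0,0,0,0],[0,0,0,0,0,0,0],[0,0,0,0,0,0,0],[0,0,0,0,0,0,0],[0,0,0,0,0,0,0]]'|tail -3
python3 -m creep '[[0.45,0,0,0,0,0,0],[0.45,0,0,0,0,0,0],[0.45,0,0,0,0,0,0],[0.45,0,0,0,0,0,0]]'|tail -3; python3 -m creep '[[0.65,0,0,0,0,0,0],[0.65,0,0,0,0,0,0],[0.65,0,0,0,0,0,0]]'|tail -3
python3 - <<'E'
from h import *
im=get_image("scene")[:,:,::-1]
cv2.imwrite("pics/cl.png",cv2.resize(im[125:195,205:285],None,fx=7,fy=7,interpolation=cv2.INTER_NEAREST))
E
```

```text
wrist_force: [0.6, 1.1, -0.2]
width: 0.622
gripper_force: 0.0
wrist_force: [0.1, 0.1, -0.1]
width: 0.293
gripper_force: 0.0
wrist_force: [0.0, -0.3, 0.5]
width: 0.173
gripper_force: 0.0
```

View pics/cl.png

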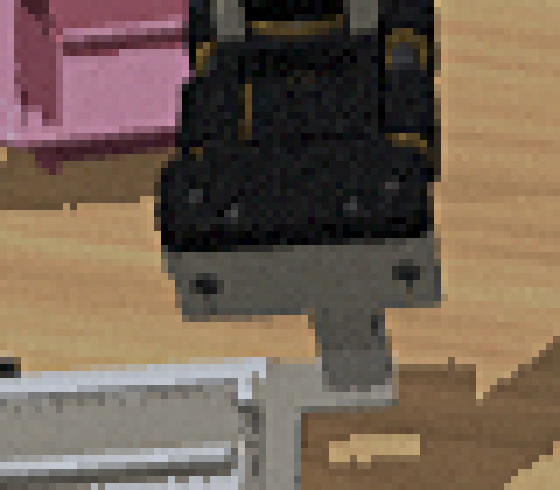

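Fingers are now within 4 mm each side of the fin with no side force, and the tips (row ~388) are at its foot, just above the ear. Next I close and read the grip.

```bash
python3 -m creep '[[1,0,0,0,0,0,0],[1,0,0,0,0,0,0],[1,0,0,0,0,0,0],[1,0,0,0,0,0,0],[1,0,0,0,0,0,0],[1,0,0,0,0,0,0]]'; python3 left.py
```

```text
time: 7.35
tcp_pos: [0.4551, -0.1569, 0.053]
tcp_rot: [[-0.275, 0.961, -0.0], [0.961, 0.275, 0.0], [0.0, -0.0, -1.0]]
wrist_force: [-2.2, 1.0, 0.6]
width: 0.077
gripper_force: 30.0
t 7.35 p [ 0.45513683 -0.15694818  0.05296375] shift cm [-0.01501879  0.03355652  0.19636062] turn [-0.01982038 -0.01241157 -0.0263226 ] w 0.07744791255695602 F [-2.15703934  0.95321504  0.60293044]
```

```bash
python3 -m creep '[[1,-0.07,0,-0.24,0,1,0],[1,-0.07,0,-0.24,0,1,0],[1,-0.07,0,-0.24,0,1,0],[1,-0.07,0,-0.24,0,1,0],[1,-0.07,0,-0.24,0,1,0],[1,-0.07,0,-0.24,0,1,0],[1,0,0,0,0,0,0]]'
python3 -m creep '[[1,-0.07,0,-0.24,0,1,0],[1,-0.07,0,-0.24,0,1,0],[1,-0.07,0,-0.24,0,1,0],[1,-0.07,0,-0.24,0,1,0],[1,-0.07,0,-0.24,0,1,0],[1,-0.07,0,-0.24,0,1,0],[1,-0.07,0,-0.24,0,1,0],[1,-0.07,0,-0.24,0,1,0],[1,0,0,0,0,0,0],[1,0,0,0,0,0,0],[1,0,0,0,0,0,0]]'
python3 - <<'E'
from h import *
im=np.hstack([get_image("scene")[140:240,145:285],get_image("top")[140:240,340:480]])[:,:,::-1]
cv2.imwrite("pics/tip.png",cv2.resize(im,None,fx=2.8,fy=2.8,interpolation=cv2.INTER_CUBIC))
E
```

```text
time: 8.05
tcp_pos: [0.457, -0.1623, 0.0676]
tcp_rot: [[-0.273, 0.962, -0.029], [0.956, 0.274, 0.101], [0.105, 0.0, -0.994]]
wrist_force: [-0.6, 1.3, 0.3]
width: 0.079
gripper_force: 30.0
time: 9.15
tcp_pos: [0.4592, -0.1702, 0.0852]
tcp_rot: [[-0.267, 0.961, -0.066], [0.933, 0.275, 0.232], [0.241, 0.0, -0.971]]
wrist_force: [-0.2, 0.2, 0.3]
width: 0.079
gripper_force: 30.0
```

View pics/tip.png

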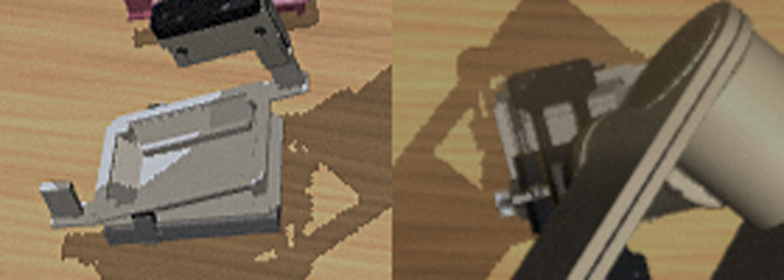

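The tray is tipped about 14° with the pan still flat and the far end in the nest. Next I lift it straight up.

```bash
python3 -m creep '[[1,0.12,0,-0.48,0,0,0],[1,0.12,0,-0.48,0,0,0],[1,0.12,0,-0.48,0,0,0],[1,0.12,0,-0.48,0,0,0],[1,0.24,0,-0.97,0,0,0],[1,0.24,0,-0.97,0,0,0],[1,0.24,0,-0.97,0,0,0],[1,0.24,0,-0.97,0,0,0],[1,0.24,0,-0.97,0,0,0],[1,0.24,0,-0.97,0,0,0],[1,0,0,0,0,0,0],[1,0,0,0,0,0,0]]'
python3 -m creep '[[1,0.24,0,-0.97,0,0,0],[1,0.24,0,-0.97,0,0,0],[1,0.24,0,-0.97,0,0,0],[1,0.24,0,-0.97,0,0,0],[1,0,0,0,0,-2,0],[1,0,0,0,0,-2,0],[1,0,0,0,0,-2,0],[1,0,0,0,0,-2,0],[1,0,0,0,0,-2,0],[1,0,0,0,0,-2,0],[1,0,0,0,0,-2,0],[1,0,0,0,0,0,0]]'
python3 - <<'E'
from h import *
s=get_state();R=np.array(s["tcp_rot"]);p=np.array(s["tcp_pos"])
a=np.radians(106); tgt=np.array([.491,.232,.167])+np.r_[np.array([[np.cos(a),-np.sin(a)],[np.sin(a),np.cos(a)]])@[.09,.041],0]
print(tgt,R.T@(tgt-p)*100)
im=np.hstack([get_image("scene")[90:240,115:285],get_image("top")[90:240,320:490]])[:,:,::-1]
cv2.imwrite("pics/up.png",cv2.resize(im,None,fx=2.3,fy=2.3,interpolation=cv2.INTER_CUBIC))
E
```

```text
time: 10.45
tcp_pos: [0.4592, -0.1702, 0.1651]
tcp_rot: [[-0.267, 0.961, -0.066], [0.933, 0.275, 0.232], [0.242, 0.0, -0.97]]
wrist_force: [0.1, 0.1, -0.0]
width: 0.085
gripper_force: 30.0
time: 11.65
tcp_pos: [0.4591, -0.1694, 0.2051]
tcp_rot: [[-0.277, 0.961, 0.001], [0.961, 0.277, -0.002], [-0.002, 0.0, -1.0]]
wrist_force: [-0.7, -0.7, -0.8]
width: 0.081
gripper_force: 30.0
[0.42678091 0.30721242 0.167     ] [46.70119147 10.07342572  3.72061659]
```

View pics/up.png

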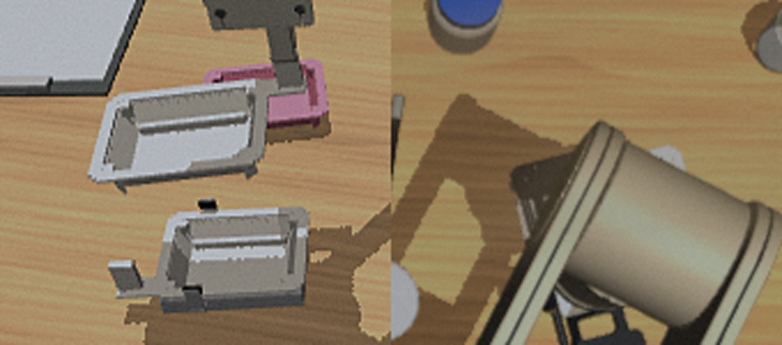

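The tray is off and held roughly level, and the lower tray and pan stand in place. Next I carry it to the reader at height, then lower.

```bash
python3 -m creep '[[1,1,0.22,0,0,0,0],[1,2,0.43,0,0,0,0],[1,2.4,0.52,0,0,0,0],[1,2.4,0.52,0,0,0,0],[1,2.4,0.52,0,0,0,0],[1,2.4,0.52,0,0,0,0],[1,2.4,0.52,0,0,0,0],[1,2.4,0.52,0,0,0,0],[1,2.4,0.52,0,0,0,0],[1,2.4,0.52,0,0,0,0],[1,2.4,0.52,0,0,0,0],[1,2.4,0.52,0,0,0,0]]' | head -3
python3 -m creep '[[1,2.4,0.52,0,0,0,0],[1,2.4,0.52,0,0,0,0],[1,2.4,0.52,0,0,0,0],[1,2.4,0.52,0,0,0,0],[1,2.4,0.52,0,0,0,0],[1,2.4,0.52,0,0,0,0],[1,2.4,0.52,0,0,0,0],[1,1.9,0.41,0,0,0,0],[1,1,0.22,0,0,0,0],[1,0,0,0,0,0,0],[1,0,0,0,0,0,0]]'
python3 -m creep '[[1,0,0,0.6,0,0,0],[1,0,0,0.8,0,0,0],[1,0,0,0.8,0,0,0],[1,0,0,0.8,0,0,0],[1,0,0,0.7,0,0,0],[1,0,0,0,0,0,0],[1,0,0,0,0,0,0],[1,0,0,0,0,0,0],[1,0,0,0,0,0,0]]'
python3 - <<'E'
from h import *
s=get_state();p=np.array(s["tcp_pos"]);R=np.array(s["tcp_rot"]);print(R.T@(np.array([.4268,.3072,.167])-p)*100)
c=get_image("scene")[110:260,340:510,::-1].copy();t=get_image("top")[130:280,140:310,::-1].copy()
f=2.3
c=cv2.resize(c,None,fx=f,fy=f,interpolation=cv2.INTER_CUBIC);t=cv2.resize(t,None,fx=f,fy=f,interpolation=cv2.INTER_CUBIC)
for n,im,o in(("scene",c,(340,110)),("top",t,(140,130))):   # predicted level rim outline
    for a,b in((70,55),(70,-55),(-70,55),(-70,-55)):
        X=p+R@(np.array([a-90,41-b,-(26.5-40)*1.0])/1000)
        u=pj(n,X);cv2.circle(im,tuple(int(v) for v in (u-o+.5)*f),3,(0,0,255),-1)
    u=pj(n,np.array([.491,.232,.04]));cv2.circle(im,tuple(int(v) for v in (u-o+.5)*f),3,(0,255,0),-1)
cv2.imwrite("pics/end.png",np.hstack([c,t]))
E
```

```text
time: 12.95
tcp_pos: [0.4407, 0.1068, 0.2049]
tcp_rot: [[-0.275, 0.962, -0.0], [0.962, 0.275, 0.0], [0.0, -0.0, -1.0]]
time: 14.05
tcp_pos: [0.4278, 0.3062, 0.2048]
tcp_rot: [[-0.275, 0.961, -0.0], [0.961, 0.275, -0.001], [-0.0, -0.001, -1.0]]
wrist_force: [-0.8, 0.1, -1.1]
width: 0.077
gripper_force: 30.0
time: 14.95
tcp_pos: [0.4281, 0.3069, 0.1685]
tcp_rot: [[-0.275, 0.961, 0.001], [0.961, 0.275, 0.0], [0.0, 0.001, -1.0]]
wrist_force: [0.0, -0.0, 0.4]
width: 0.077
gripper_force: 30.0
[ 0.06767226 -0.11910415  0.14818351]
```

View pics/end.png

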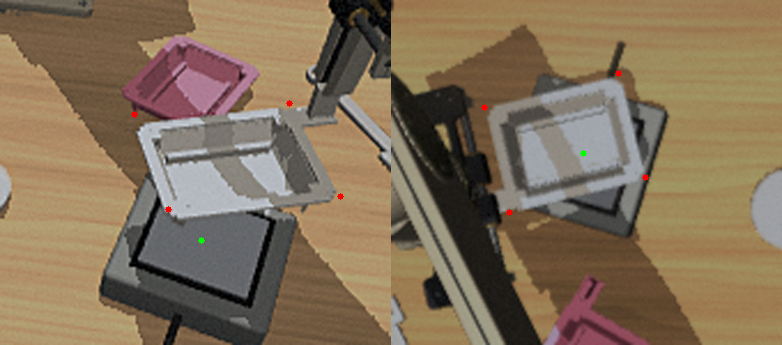

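The tray hangs level (corners within about 4 px of the level prediction), centred over the reader and clear of it, so I'm handing in.

```bash
python3 -c "
from plant import *
print(sign_off())"
```

```text
the job is handed in; nothing more can be done
None
```

The upper tray was peeled off by its tab, carried over and handed in held level and steady about 10 cm above the reader window; the pan and lower tray looked undisturbed after the lift, and `sign_off()` gave no verdict.

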